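# Hold the bag clip open over the recipe card

### The arm

A 6-joint arm with a two-finger parallel gripper is mounted at the origin on the work surface. World frame = base frame: x ahead of the robot, y to its left, z up, the work surface at z = 0. Lengths are in mm, angles in rad, forces in N, time in s.
With the tool pointing down it reaches from about 350 to 875 mm from the base axis. Payload 4.2 kg.
Tool frame: the origin (TCP) lies midway between the tips of the shut fingers; the grasp point (between the pads) lies 19 mm behind it; z points along the fingers, y is the line along which they close (so a half turn about z gives the same grasp; the last joint's range is limited). The gripper opens to 85 mm and grips with 20 to 120 N. Pads are 22 mm wide; open, the fingers measure 114 mm over their backs; the gripper's body (76 mm by 85 mm) begins 54 mm behind the grasp point. The pads swing forward as they close: fully open they stand 13 mm farther back than shut.
Start: joints at [-1.047, 0.385, 0.008, 0, -1.194, -0.259], TCP at [163.589, -603.19, 231.312] pointing down, gripper open.
Joint ranges: [-3.14, 3.14], [-1.21, 2.06], [-1.07, 1.41], [-3.16, 2.05], [-2.99, -0.16], [-3.1, 3.1]. Speed limits (rad/s): [2.79, 2.79, 3.14, 3.14, 3.14, 3.14].

### API

Orientations are given as a unit quaternion [x, y, z, w].
In Python, from bench import read_state, get_image, job_done gives the robot as it stands.
- The arm moves only by the tool servo_tool, never from a script. Its arguments are lists of equal length, an entry for each row: "rotation": the turn, a rotation vector about the world's x, y, z scaled (see below), a list of three; "slide": the shift along the world's x, y, z scaled (see below), a list of three; "grip": the opening, from -1 (shut) to 1 (fully open). In form: {"rotation": [[rx, ry, rz], ...], "slide": [[tx, ty, tz], ...], "grip": [grip, ...]}. A call has 1 to 8 rows; each row is the pose to reach, as a shift and turn from the pose commanded when the call began, turning the shorter way round; what a row does not reach only later rows make up. The controller multiplies each number of a shift by 0.2 m and each number of a turn by 360 degrees. A row lasts 1/8 s, in which the tool goes at most 62.5 mm and 10.7 degrees, less where a joint would pass 70% of its speed; a pose out of reach is approached as far as the arm can. A call with a number of a shift or a turn outside -1 to 1 is refused whole. A call with a gripper value outside its range is refused whole. The fingers move at their own pace and stop on an object; the grip force is fixed at half the most. Time passes only in rows, so rows that repeat a pose let the fingers close. It gives the time, the measured TCP pose, the force, the opening and the grip force at its end, in the units of the state.
- read_state(): the state, without advancing time (a new reading comes with each control period).
- get_image(name): name is "scene" or "top" or "wrist"; returns a dict with "image" (480x640x3 uint8, red, green, blue), "depth" (480x640 float32, mm along the optical axis (not along the pixel's ray), 0 where there is no reading), "camera_matrix" (3x3 intrinsics, pixels), "rvec" (rotation vector, rad) and "tvec" (3), from world to camera coordinates, as OpenCV has them; the wrist camera has in their place "hand_eye" (4x4, takes a point from camera to tool coordinates, whose origin is the TCP and whose axes are the flange's). Camera axes: x right, y down, z forward; pixel columns grow to the right and rows downward; lengths in mm; the calibration is good to about 2 mm. A picture is of the moment at which its call begins: read the wrist's pose just before it.
- job_done(): hands the job in; it is judged then, once.
The state is a dict: "clock": time; "joints": joint angles; "joint_vel": joint speeds; "joint_efforts": joint torques, N m; "position": TCP position; "ee_rot": TCP orientation; "contact_force": force on the tool from outside, world axes, zero at the start; "wrist_torque": the same for the moment, N m; "gripper_width": finger opening in mm; "grasp_force": force on a finger pad.
Only numpy, scipy, OpenCV 4.12 (cv2) and the standard library are available. Lean on these libraries where they do the work, as an engineer would, in place of code of your own. Each camera call takes 0.05 s, during which the arm holds its last target. There are 200 camera calls.

### The job

Squeeze the blue bag clip open, lift it off the white clip rail and bring it over the middle of the top edge of the yellow recipe card, with one jaw well down on each side of the edge and nothing touching the card, so that a shopping list can be slipped in. Finish while holding it there: keep squeezing so the jaws stay wide open, and never let the clip bite the card. Leave the red clip, the mug and the jar where they are.

Things in the scene. Friction and masses are not known exactly. Their poses are not given: they have to be found in the camera images.
- blue_clip_grip (a point): Blue bag clip astride the rail, jaws down, two tails up. Point midway between the tails, where to pinch: 25 mm above the pivots, 20 mm below the tail tops. x along the clip's width (jaws 50 mm, tails 32 mm wide), z up. Squeeze the tails together along y: outer faces 50 mm apart at the top at rest, upright and 26 mm apart when fully squeezed. Same when turned by half a turn. Mass about 75 g.
- blue_clip_mouth (a point): Midway between the blue clip's jaw tips, 60 mm straight below blue_clip_grip, same axes. A cross bar 31 mm above this point closes the mouth at the top. Fully open, the mouth is 25 mm wide at the tips, 17 mm at the pivots (35 mm above this point), and the jaws measure 44 mm outside: keep fingertips above the pivots.
- blue_clip_jaw (a joint): Opening angle of one jaw of the blue clip (rad); the other opens equally. 0 = biting the 4 mm rail, 0.30 = squeezed fully open against a stop. The spring needs 5 to 10 N at the pinch point; a grip of 15 to 25 N opens the clip fully and carries it.
- rail_top (a point): Middle of the top edge of the clip rail: fixed white upright strip 4 mm thick, 200 mm long along its x, top edge 100 mm above the table, on a dark wooden foot 220 by 80 mm. y is square to the strip. The clips sit astride it, lined up with it, one 40 to 60 mm to each side of this point.
- card_edge (a point): Middle of the top edge of the yellow recipe card: rigid board 4 mm thick, 120 mm wide along x, top edge 120 mm above the table, upright in a fixed wooden block 140 by 60 mm and 26 mm high. y is square to the card, z up. Either way round will do.
- red_clip_grip (a point): A second clip, red, same shape as the blue one, on the same rail: leave it alone. This point is midway between its tails.
- mug: White mug, 76 mm across, 85 mm high, handle to its +y; origin at the centre of its underside. Leave it alone.
- jar: Amber jar with a steel cap, 48 mm across, 85 mm high; origin at the centre of its underside. Leave it alone.
Not all that is in view belongs to the job. Leave any purple look-alike of the part that bears card_edge alone.

How it is judged:
By the outcome, as a careful person would: the job done as asked, in the order asked, and still so for the second after the job is handed in, while the arm keeps its last pose, push and grip.
It also fails if it takes over 34 s, if anything falls off the work surface, if the arm or the gripper's body presses on something with over 40 N, if the wrist force passes 120 N, or if a joint passes its speed limit or range.

## Working session

There is one attempt and no reset: what is moved stays moved. The work goes in short steps, Python scripts to look and compute and a tool call to move; the robot and the scene stay as the last step left them, time stands still between calls to the robot, and variables do not carry over. Pictures are saved under pics/ and viewed, at most 10 in all, crops included, and the job is handed in when it is done.

Besides the shell and the picture viewer there is one more tool, called by a JSON object that holds its "method" and its "body". servo_tool: Moves the arm, as the interface text tells. Shifts and turns lie within -1 to 1; 1 stands for 0.2 m of shift or 360 degrees of turn. Its arguments: {"type":"object","properties":{"rotation":{"type":"array","items":{"type":"array","items":{"type":"number","minimum":-1,"maximum":1}}},"slide":{"type":"array","items":{"type":"array","items":{"type":"number","minimum":-1,"maximum":1}}},"grip":{"type":"array","items":{"type":"number"}}},"required":["rotation","slide","grip"]}

```bash
mkdir -p pics; ls; cat > h.py <<'E'
import numpy as np,cv2
from bench import read_state,get_image,job_done
from scipy.spatial.transform import Rotation as R
def cloud(name):
    s=read_state(); d=get_image(name); z=d["depth"].astype(float); K=np.array(d["camera_matrix"])
    v,u=np.mgrid[:480,:640]
    P=np.stack([(u-K[0,2])*z/K[0,0],(v-K[1,2])*z/K[1,1],z],-1)
    if name=="wrist":
        H=np.array(d["hand_eye"]); P=P@H[:3,:3].T+H[:3,3]
        P=P@R.from_quat(s["ee_rot"]).as_matrix().T+np.array(s["position"])
    else:
        M=cv2.Rodrigues(np.array(d["rvec"],float))[0]; P=(P-np.array(d["tvec"]).ravel())@M
    P[z==0]=np.nan
    return d["image"],P
def save(n,im): cv2.imwrite(f"pics/{n}.png",im[...,::-1])
E
python3 - <<'E'
from h import *
s=read_state(); print(s)
for n in("scene","top"):
    im,P=cloud(n); save(n+"0",im); np.savez(f"{n}0.npz",im=im,P=P)
E
```

```text
pics
{'clock': 0.0, 'joints': array([-1.04738536e+00,  3.85542109e-01,  6.59686388e-03, -5.14012642e-04,
       -1.19396578e+00, -2.58590086e-01]), 'joint_vel': array([-1.01503069e-03, -4.40941483e-04, -7.50411453e-04, -3.91815623e-04,
       -3.86371460e-05, -9.30991689e-04]), 'joint_efforts': array([ 1.70735329e-03, -3.92288733e+01,  1.88400882e+01,  4.18613702e+00,
       -4.66529615e-03,  9.03288793e-06]), 'position': array([ 163.4455914 , -602.63818968,  230.21672719]), 'ee_rot': array([-1.31929793e-01,  9.91258470e-01,  1.06858801e-03, -1.82125277e-04]), 'contact_force': array([ 0.0994912 ,  0.25443734, -0.47272924]), 'wrist_torque': array([-0.04599906,  0.00514561,  0.04979074]), 'grasp_force': 0.0, 'gripper_width': 85.36156634673864}
```

View pics/scene0.png

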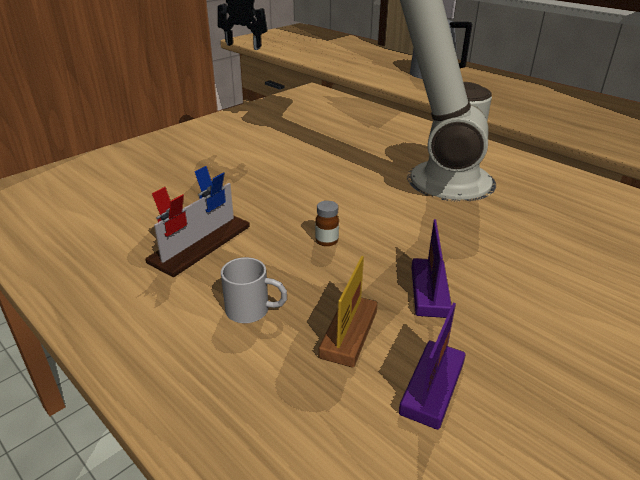

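View pics/top0.png

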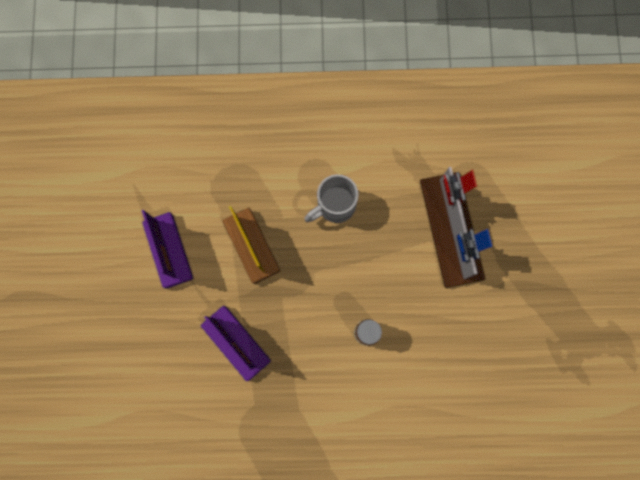

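The scene picture shows the blue clip at (212,190) and the red clip at (171,212) on the white rail. The yellow card is at (350,303), with purple look-alikes at (435,270) and (435,370), the mug at (246,290) and the jar at (327,222). In the top picture, blue is at (474,243), red at (460,186), the yellow card at (246,240) and the purples at (167,248) and (236,343).

Candidates for the clip are blue (212,190) and red (171,212); I choose blue. Candidates for the card are yellow (350,303) and the two purples; I choose yellow.

```bash
python3 - <<'E'
from h import *
for n in("scene","top"):
    f=np.load(n+"0.npz"); im=f["im"]; P=f["P"]; hsv=cv2.cvtColor(im,cv2.COLOR_RGB2HSV); h,s,v=[hsv[...,i].astype(int) for i in range(3)]
    z=P[...,2]
    print(n)
    def rep(l,m):
        q=P[m]; q=q[~np.isnan(q).any(1)]
        if len(q)<5: print(l,len(q));return
        c=np.median(q,0); rr=cv2.minAreaRect(q[:,:2].astype(np.float32))
        w,V=np.linalg.eigh(np.cov(q[:,:2].T)); print(l,len(q),"med",c.round(1),"min",np.percentile(q,2,0).round(0),"max",np.percentile(q,98,0).round(0),"rect",np.round(rr[0],1),np.round(rr[1],1),"ang",np.degrees(np.arctan2(V[1,1],V[0,1])).round(1))
    rep("blue",(abs(h-112)<12)&(s>150)&(z>60)&(z<180))
    rep("red",((h<6)|(h>174))&(s>170)&(z>60)&(z<180))
    y=(abs(h-26)<6)&(s>190)&(z>40)
    rep("yellow",y); rep("yellowtop",y&(z>110))
    a,b=((200,180),(140,110)) if 0 else (0,0)
    w=(s<40)&(v>110)&(z>60)&(z<106)
    u=np.zeros_like(w)
    if n=="scene": u[170:270,145:250]=1
    else: u[165:290,415:495]=1
    rep("rail",w&u)
    rep("railtop",w&u&(z>95))
    pu=(h>125)&(h<160)&(s>100)&(z>10); rep("purple",pu)
    # mug/jar
    c=(slice(255,325),slice(220,290)) if n=="scene" else (slice(170,225),slice(300,362))
    m=np.zeros_like(w); m[c]=1; rep("mug",m&(z>40)&(s<60))
    c=(slice(195,250),slice(310,345)) if n=="scene" else (slice(315,350),slice(350,386))
    m=np.zeros_like(w); m[c]=1; rep("jar",m&(z>70))
im=np.load("scene0.npz")["im"]; save("crop",cv2.resize(im[155:275,140:260],(600,600),interpolation=cv2.INTER_CUBIC))
E
```

```text
scene
blue 687 med [ 569.1 -198.2  113.1] min [ 543. -234.   70.] max [ 589. -182.  144.] rect [ -52.1 -311.4] [1307.2   55.3] ang -170.4
red 857 med [ 675.1 -179.4  113.5] min [ 650. -215.   70.] max [ 695. -163.  145.] rect [-202.2 -360.8] [1783.4  508.4] ang -155.7
yellow 684 med [606.3 201.5  96.7] min [540. 170.  42.] max [644. 219. 120.] rect [ -82.8 -441.3] [1900.4  599.3] ang -144.9
yellowtop 202 med [599.1 197.6 117.6] min [539. 168. 111.] max [643. 218. 120.] rect [ 107.2 -342.2] [1470.1  599.3] ang -146.1
rail 870 med [ 637.3 -193.5   79. ] min [ 519. -216.   61.] max [710.   1. 104.] rect [ 650.5 -135.5] [278. 153.] ang 71.8
railtop 109 med [ 620.7 -196.9   98. ] min [ 520. -216.   95.] max [ 711. -175.  105.] rect [ 614.4 -197.5] [202.1  26. ] ang -169.9
purple 5606 med [559.4 346.8  24.8] min [ 193. -412.   13.] max [654. 397. 120.] rect [ 132.3 -290.5] [1606.1  690.4] ang 47.0
mug 1917 med [669.5  34.3  65.1] min [635. -11.  41.] max [708.  83.  84.] rect [659.4  30.4] [ 78.2 101.8] ang 75.2
jar 292 med [423.4 -21.7  82. ] min [399. -45.  71.] max [440.  -5.  85.] rect
[... 456 characters left out ...]
n [537. 164. 112.] max [636. 210. 126.] rect [587.9 187.9] [116.    4.2] ang -154.9
rail 169 med [ 614.4 -202.   100.7] min [ 519. -220.   91.] max [ 709. -184.  105.] rect [ 614.2 -205.3] [196.4  19. ] ang -170.0
railtop 144 med [ 611.4 -202.7  101.1] min [ 518. -220.   95.] max [ 708. -184.  106.] rect [ 614.2 -205.3] [196.4  19. ] ang -170.0
purple 4269 med [457.8 267.4  28.7] min [349. 170.  23.] max [643. 377. 123.] rect [491.5 289.1] [365.5  88.5] ang -144.7
mug 765 med [659.7  27.8  74.5] min [632. -14.  43.] max [705.  77.  89.] rect [658.2  26.7] [ 75.3 101.6] ang 142.1
jar 466 med [418.  -29.5  86.6] min [399. -49.  82.] max [437. -11.  91.] rect [418.1 -30. ] [41.2 40.5] ang 114.3
```

View pics/crop.png

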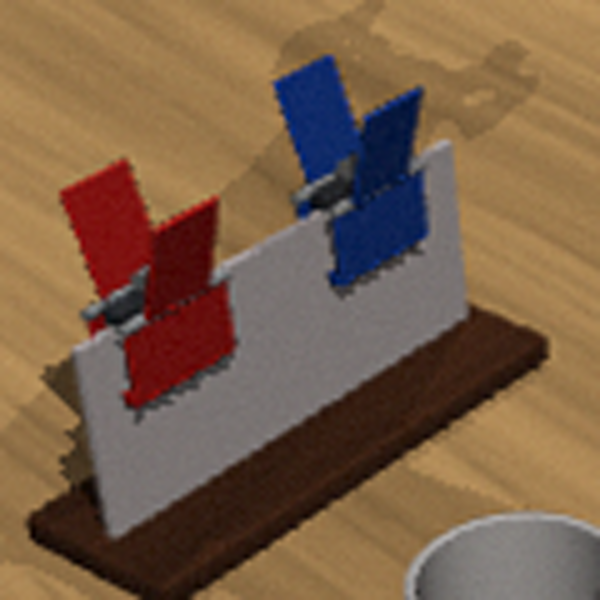

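The crop confirms the blue clip on the rail at crop (360,170), with the red clip to its left at (140,290). The rail lies at about 10.4°, the blue clip is near (568,-208), and the card centre is near (588,188) at about 25°.

{"method": "servo_tool", "body": {"rotation": [[0, 0, 0], [0, 0, -0.005], [0, 0, -0.013], [0, 0, -0.013], [0, 0, -0.013], [0, 0, -0.013]], "slide": [[0.2, 0.2, 0.02], [0.4, 0.4, 0.04], [0.6, 0.6, 0.06], [0.8, 0.8, 0.08], [1, 1, 0.1], [1, 1, 0.1]], "grip": [1, 1, 1, 1, 1, 1]}}

```text
clock: 0.85
position: [365.9, -400.8, 251.4]
ee_rot: [-0.094, 0.996, 0.0, 0.0]
contact_force: [-1.0, -0.6, -0.5]
gripper_width: 85.3
grasp_force: 0.0
```

{"method": "servo_tool", "body": {"rotation": [[0, 0, 0], [0, 0, 0], [0, 0, 0], [0, 0, 0], [0, 0, 0], [0, 0, 0], [0, 0, 0], [0, 0, 0]], "slide": [[0.2, 0.2, 0], [0.4, 0.4, 0], [0.6, 0.6, 0], [0.8, 0.8, 0], [0.95, 0.92, 0], [1, 0.97, 0], [1, 0.97, 0], [1, 0.97, 0]], "grip": [1, 1, 1, 1, 1, 1, 1, 1]}}

```text
clock: 1.85
position: [562.5, -210.2, 251.2]
ee_rot: [-0.091, 0.996, 0.0, -0.0]
contact_force: [0.5, 0.3, -1.1]
gripper_width: 85.6
grasp_force: 0.0
```

```bash
python3 - <<'E'
from h import *
s=read_state(); print(s["clock"],s["position"],s["ee_rot"],s["contact_force"])
im,P=cloud("wrist"); save("w1",im); np.savez("w1.npz",im=im,P=P)
print(R.from_quat(s["ee_rot"]).as_matrix().round(3))
E
```

```text
1.85 [ 562.52842921 -210.23094259  251.24356865] [-9.06733770e-02  9.95880620e-01  5.25967625e-05 -3.56514709e-04] [ 0.47062356  0.27893463 -1.08877349]
[[-0.984 -0.181 -0.001]
 [-0.181  0.984  0.   ]
 [ 0.001  0.    -1.   ]]
```

View pics/w1.png

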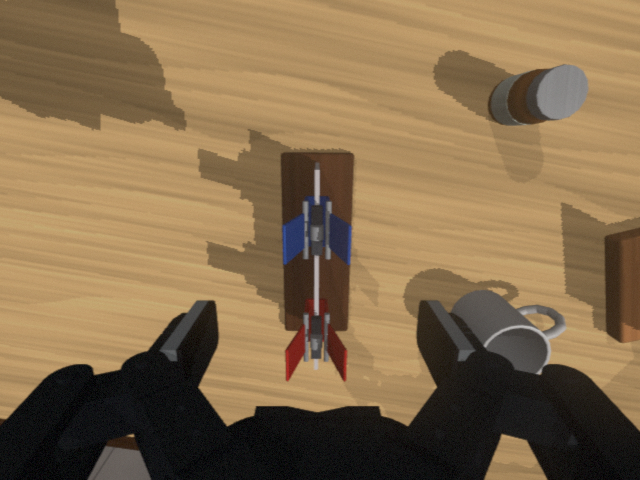

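The wrist view shows the blue clip at (317,230) and the red one at (316,340), with the rail running vertically at column 317, lined up with the tool axes. Now I measure it closely.

```bash
python3 - <<'E'
from h import *
f=np.load("w1.npz"); im=f["im"]; P=f["P"]; hsv=cv2.cvtColor(im,cv2.COLOR_RGB2HSV); h,s,v=[hsv[...,i].astype(int) for i in range(3)]
z=P[...,2]; sub=np.zeros(z.shape,bool); sub[150:390,270:370]=1
def st(l,q,c0=None):
    rr=cv2.minAreaRect(q[:,:2].astype(np.float32)); print(l,len(q),np.median(q,0).round(1),"z",np.percentile(q[:,2],[2,50,98]).round(1),"rect",np.round(rr[0],1),np.round(rr[1],1),round(rr[2],1))
b=sub&(abs(h-112)<14)&(s>130)&(z>60)
L=b.copy();L[:,317:]=0; Rr=b.copy();Rr[:,:317]=0
for l,m in(("all",b),("L",L),("R",Rr)): st(l,P[m])
for l,m in(("Ltop",L),("Rtop",Rr)):
    q=P[m]; st(l,q[q[:,2]>np.percentile(q[:,2],98)-12])
w=sub&(s<50)&(v>150)&(z>92)&(z<108); q=P[w]; st("rail",q)
vx,vy,x0,y0=cv2.fitLine(q[:,:2].astype(np.float32),cv2.DIST_HUBER,0,.01,.01).ravel(); print("rail ang",np.degrees(np.arctan2(vy,vx)),x0,y0)
st("red",P[sub&((h<6)|(h>174))&(s>150)&(z>60)])
t=P[sub&(z>60)&(z<180)]; 
# grey bar of blue clip
g=sub&(z>104); g[270:]=0; g&=(s<60); 
if g.sum()>5: st("bar",P[g])
E
```

```text
all 825 [ 566.9 -229.1  134. ] z [ 73.8 134.  147.2] rect [ 560.9 -212.2] [38.9 51. ] 11.0
L 758 [ 567.3 -229.7  132.1] z [ 73.8 132.1 147.1] rect [ 563.8 -226.7] [39.7 20.6] 8.5
R 67 [ 562.4 -186.9  146.4] z [145.  146.4 147.7] rect [ 561.  -187.1] [29.1  1.5] 10.3
Ltop 324 [ 568.4 -233.3  143.8] z [135.3 143.8 147.3] rect [ 569.4 -233.4] [30.4  6.3] 11.6
Rtop 67 [ 562.4 -186.9  146.4] z [145.  146.4 147.7] rect [ 561.  -187.1] [29.1  1.5] 10.3
rail 394 [ 604.8 -203.8   98.8] z [ 97.7  98.8 100.4] rect [ 613.1 -202. ] [199.7   3.5] 10.4
rail ang 10.139028 596.3301 -205.31624
red 1208 [ 667.1 -201.5  126.2] z [ 71.9 126.2 146.9] rect [ 670.7 -192.3] [48.5 50.9] 8.9
bar 1094 [ 563.6 -210.9  106.5] z [104.1 106.5 145.4] rect [ 565.4 -209.7] [51.8 49.9] 10.5
```

{"method": "servo_tool", "body": {"rotation": [[0, 0, 0], [0, 0, 0], [0, 0, 0], [0, 0, 0], [0, 0, 0], [0, 0, 0], [0, 0, 0]], "slide": [[0.014, -0.004, -0.15], [0.014, -0.004, -0.3], [0.014, -0.004, -0.45], [0.014, -0.004, -0.58], [0.014, -0.004, -0.67], [0.014, -0.004, -0.7], [0.014, -0.004, -0.7]], "grip": [1, 1, 1, 1, 1, 1, 1]}}

```text
clock: 2.78
position: [566.2, -210.6, 111.7]
ee_rot: [-0.091, 0.996, -0.0, 0.0]
contact_force: [0.3, -0.3, 0.6]
gripper_width: 85.5
grasp_force: 0.0
```

{"method": "servo_tool", "body": {"rotation": [[0, 0, 0], [0, 0, 0], [0, 0, 0], [0, 0, 0], [0, 0, 0], [0, 0, 0], [0, 0, 0], [0, 0, 0]], "slide": [[0, 0, 0], [0, 0, 0], [0, 0, 0], [0, 0, 0], [0, 0, 0], [0, 0, 0], [0, 0, 0], [0, 0, 0]], "grip": [0.4, 0.2, 0, -0.2, -0.4, -0.42, -0.42, -0.42]}}

```text
clock: 3.78
position: [567.9, -210.2, 114.1]
ee_rot: [-0.092, 0.996, -0.001, 0.002]
contact_force: [-1.0, 1.2, 8.5]
gripper_width: 25.5
grasp_force: 24.4
```

{"method": "servo_tool", "body": {"rotation": [[0, 0, 0], [0, 0, 0], [0, 0, 0], [0, 0, 0], [0, 0, 0], [0, 0, 0], [0, 0, 0]], "slide": [[0, 0, 0.02], [0, 0, 0.06], [0, 0, 0.12], [0, 0, 0.18], [0, 0, 0.24], [0, 0, 0.3], [0, 0, 0.3]], "grip": [-0.43, -0.43, -0.43, -0.43, -0.43, -0.43, -0.43]}}

```text
clock: 4.65
position: [567.1, -210.1, 172.8]
ee_rot: [-0.091, 0.996, -0.0, 0.001]
contact_force: [-0.4, -0.1, -1.0]
gripper_width: 24.9
grasp_force: 31.9
```

```bash
python3 - <<'E'
from h import *
s=read_state(); print(s["clock"],s["position"],s["contact_force"],s["grasp_force"],s["gripper_width"])
im,P=cloud("scene"); im2,P2=cloud("wrist"); np.savez("g1.npz",im=im,P=P,im2=im2,P2=P2)
a=cv2.resize(im[80:280,120:320],(400,400),interpolation=cv2.INTER_CUBIC); b=cv2.resize(im2[150:480,155:485],(400,400),interpolation=cv2.INTER_CUBIC)
save("g1",np.hstack([a,b]))
E
```

```text
4.65 [ 567.08054891 -210.13665599  172.79820045] [-0.36820665 -0.10361202 -0.95909434] 31.859900951385498 24.932789130375667
```

View pics/g1.png

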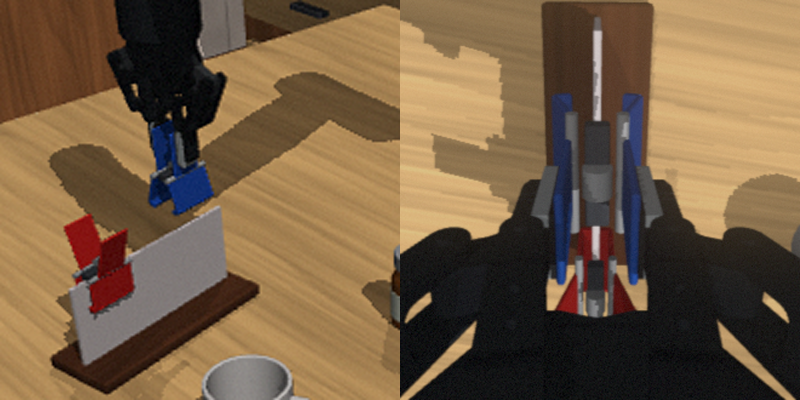

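The clip is off the rail, jaws wide open and held squarely in the pads, and the red clip is undisturbed at (100,265) in the left half. Now I carry it to a waypoint beside the card for a closer look.

{"method": "servo_tool", "body": {"rotation": [[0, 0, 0], [0, 0, 0], [0, 0, 0], [0, 0, 0.01], [0, 0, 0.02], [0, 0, 0.02], [0, 0, 0.02]], "slide": [[0, 0, 0.15], [0, 0, 0.3], [0.03, 0.15, 0.4], [0.06, 0.33, 0.4], [0.1, 0.53, 0.4], [0.14, 0.73, 0.4], [0.15, 0.8, 0.4]], "grip": [-0.43, -0.43, -0.43, -0.43, -0.43, -0.43, -0.43]}}

```text
clock: 5.62
position: [596.4, -48.0, 250.4]
ee_rot: [-0.155, 0.988, 0.0, -0.001]
contact_force: [-0.6, 0.0, -1.2]
gripper_width: 24.7
grasp_force: 31.9
```

{"method": "servo_tool", "body": {"rotation": [[0, 0, 0.005], [0, 0, 0.01], [0, 0, 0.015], [0, 0, 0.021], [0, 0, 0.021], [0, 0, 0.021], [0, 0, 0.021]], "slide": [[0.03, 0.16, 0], [0.06, 0.34, 0], [0.1, 0.52, 0], [0.13, 0.68, 0], [0.15, 0.77, 0], [0.15, 0.8, 0], [0.15, 0.8, 0]], "grip": [-0.43, -0.43, -0.43, -0.43, -0.43, -0.43, -0.43]}}

```text
clock: 6.5
position: [626.2, 109.4, 251.1]
ee_rot: [-0.218, 0.976, -0.0, -0.0]
contact_force: [0.3, -0.0, -1.1]
gripper_width: 24.9
grasp_force: 31.9
```

```bash
python3 - <<'E'
from h import *
s=read_state(); print(s["clock"],s["position"],s["contact_force"],s["grasp_force"],s["gripper_width"]); T=R.from_quat(s["ee_rot"]).as_matrix(); print(T.round(3), np.degrees(np.arctan2(T[1,1],T[0,1])))
d={}
for n in("wrist","scene","top"):
    im,P=cloud(n); d[n]=im; d[n+"P"]=P
    hsv=cv2.cvtColor(im,cv2.COLOR_RGB2HSV); h,sa,v=[hsv[...,i].astype(int) for i in range(3)]
    z=P[...,2]; m=(abs(h-26)<6)&(sa>170)&(z>112)&(z<130)&(abs(P[...,0]-590)<90)&(abs(P[...,1]-190)<60); q=P[m]
    if len(q)>9:
        q=q[q[:,2]>np.percentile(q[:,2],97)-5]; rr=cv2.minAreaRect(q[:,:2].astype(np.float32)); f=cv2.fitLine(q[:,:2].astype(np.float32),cv2.DIST_HUBER,0,.01,.01).ravel()
        print(n,"card",len(q),np.round(rr[0],1),np.round(rr[1],1),"z",np.percentile(q[:,2],[5,50,97]).round(1),"ang",np.degrees(np.arctan2(f[1],f[0])),"line pt",f[2:])
    b=(abs(h-112)<14)&(sa>130)&(z>100)&(z<330)&(abs(P[...,0]-s["position"][0])<60)&(abs(P[...,1]-s["position"][1])<60); q=P[b]
    if len(q)>9:
        t=(q-s["position"])@T; print(n,"clip in tool: lo",np.percentile(t,1,0).round(1),"hi",np.percentile(t,99,0).round(1),len(q))
        # x-extent by depth along tool z
        for a in range(-60,70,10):
            k=(t[:,2]>=a)&(t[:,2]<a+10)
            if k.sum()>8: print(a,k.sum(),np.percentile(t[k],3,0).round(1)[:2],np.percentile(t[k],97,0).round(1)[:2])
np.savez("g2.npz",**d)
a=cv2.resize(d["scene"][120:400,200:480],(400,400),interpolation=cv2.INTER_CUBIC); b=cv2.resize(d["wrist"],(400,300)); b=np.vstack([b,np.zeros((100,400,3),np.uint8)])
save("g2",np.hstack([a,b]))
E
```

```text
6.5 [626.17414533 109.4462734  251.14833584] [ 0.27264627 -0.0381677  -1.05147776] 31.945842504501343 24.942389485715328
[[-0.905 -0.426 -0.001]
 [-0.426  0.905 -0.   ]
 [ 0.001 -0.    -1.   ]] 115.2180510126835
wrist card 16 [581.7 184.9] [66.1  1.6] z [114.8 116.4 118.6] ang 25.327257 line pt [583.31384 185.04028]
wrist clip in tool: lo [-12.4 -47.9 -77.7] hi [17.5 18.2 33. ] 1230
-60 14 [ -7.3 -47.8] [ -5.6 -37. ]
-40 955 [-11.7 -12.8] [16.8 11.6]
-30 50 [ -5.2 -10.3] [  4.8 -10.1]
-20 22 [ -5.7 -10.3] [  6.  -10.2]
-10 12 [ -4.  -10.3] [  1.8 -10.2]
20 41 [-0.4 14.1] [19.9 17.1]
30 31 [-3.4 17.2] [12.6 18.6]
scene card 166 [590.2 192.5] [120.5   4.7] z [115.2 118.  119.7] ang 25.314007 line pt [593.18445 194.3824 ]
scene clip in tool: lo [-25.3 -45.9 -66.3] hi [21.3 25.4 45.1] 917
-60 16 [-13.8 -46.6] [ 8.5 38. ]
-50 16 [-13.1 -41.2] [ 6.5 39.7]
-40 56 [-15.6 -17. ] [11.5 13.8]
-30 81 [-16.3 -14.1] [11.4 13.9]
-20 64 [-17.1 -10.3] [11.1 13.9]
-10 74 [-17. -11.] [11.5 13.7]
0 76 [-16.5 -11.3] [10.5 14.8]
10 91 [-24.6 -10. ] [20.2 15.6]
20 140 [-25.1 -13.5] [20.1 18.4]
30 150 [-25.2 -16.3] [20.4 21.5]
40 131 [-25.1 -17.2] [16.6 21.9]
top card 128 [589.5 188.6] [118.1   4.2] z [120.6 122.4 125.3] ang 25.278301 line pt [588.0245 188.026 ]
top clip in tool: lo [  1.7 -40.4 -67. ] hi [25.9 23.6 34.3] 95
10 23 [  6.  -16.7] [24.8 14. ]
20 39 [  5.2 -17.6] [25.8 17.2]
```

View pics/g2.png

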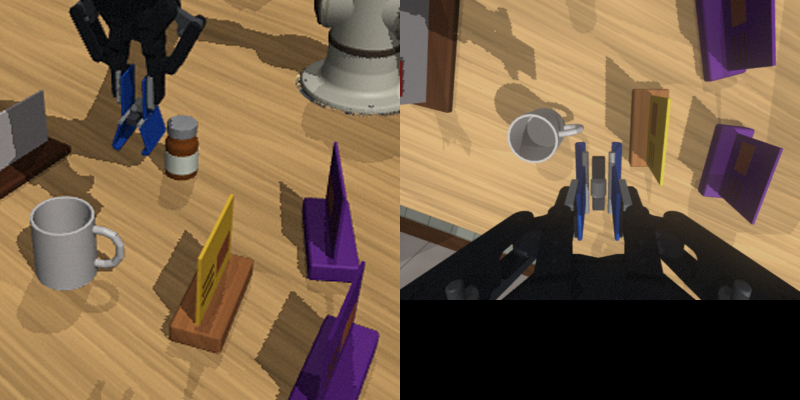

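The view shows the clip hanging level with open jaws at (140,125) in the left half, and the yellow card at (215,260), with no purple part near the path. I move over the card, stopping with the tips above the edge.

{"method": "servo_tool", "body": {"rotation": [[0, 0, 0], [0, 0, 0], [0, 0, 0], [0, 0, 0], [0, 0, 0], [0, 0, 0], [0, 0, 0], [0, 0, 0]], "slide": [[-0.06, 0.12, 0], [-0.12, 0.26, 0], [-0.17, 0.37, 0], [-0.186, 0.4, -0.05], [-0.186, 0.4, -0.15], [-0.186, 0.4, -0.25], [-0.186, 0.4, -0.33], [-0.186, 0.4, -0.33]], "grip": [-0.43, -0.43, -0.43, -0.43, -0.43, -0.43, -0.43, -0.43]}}

```text
clock: 7.65
position: [588.5, 189.0, 183.5]
ee_rot: [-0.218, 0.976, -0.001, -0.002]
contact_force: [-0.1, -0.1, -1.2]
gripper_width: 25.0
grasp_force: 32.0
```

```bash
cat > look.py <<'E'
import sys
from h import *
s=read_state(); print(s["clock"],s["position"],s["contact_force"],s["grasp_force"],s["gripper_width"]); T=R.from_quat(s["ee_rot"]).as_matrix()
d={}
for n in("wrist","scene","top"):
    im,P=cloud(n); d[n]=im; d[n+"P"]=P
    hsv=cv2.cvtColor(im,cv2.COLOR_RGB2HSV); h,sa,v=[hsv[...,i].astype(int) for i in range(3)]
    t=(P-s["position"])@T; z=P[...,2]; near=(abs(t[...,0])<75)&(abs(t[...,1])<45)
    y=near&(abs(h-26)<7)&(sa>150)&(z>85)&(z<130)
    b=near&(abs(h-112)<14)&(sa>120)&(t[...,2]<60)
    if y.sum()>9:
        q=t[y]; q=q[q[:,2]<np.percentile(q[:,2],3)+4]; print(n,"card edge in tool",len(q),np.percentile(q,3,0).round(1),np.percentile(q,97,0).round(1),"med",np.median(q,0).round(1))
    for a in range(-40,55,15):
        k=b&(t[...,2]>=a)&(t[...,2]<a+15)
        if k.sum()>8: print(n,"clip",a,k.sum(),np.percentile(t[k],3,0).round(1),np.percentile(t[k],97,0).round(1))
np.savez(sys.argv[1]+".npz",**d)
a=cv2.resize(d["scene"][200:380,270:450],(400,400),interpolation=cv2.INTER_CUBIC); b=cv2.resize(d["wrist"][100:480,130:510],(400,400),interpolation=cv2.INTER_CUBIC)
save(sys.argv[1],np.hstack([a,b]))
E
python3 look.py g3
```

```text
7.65 [588.54181818 188.95201975 183.53376507] [-0.05644864 -0.14048926 -1.16729873] 31.95735991001129 25.035918790507058
wrist card edge in tool 563 [-57.   -1.2  63.4] [58.7  2.4 65.8] med [35.   0.6 64.7]
wrist clip -40 1049 [-11.6 -12.9 -35.5] [ 17.1  11.6 -31.5]
wrist clip -25 75 [ -5.7 -10.3 -23.1] [  8.6 -10.1 -11. ]
wrist clip -10 26 [ -4.3 -10.3  -9.6] [ 8.7 -4.5 -6.3]
wrist clip 5 30 [13.2 12.6  8.5] [25.  14.1 20. ]
wrist clip 20 193 [-1.5 14.2 20.7] [22.  18.7 34.6]
scene card edge in tool 110 [-60.6   0.8  63.9] [17.8  4.5 67.9] med [-25.2   2.7  65.3]
scene clip -40 89 [-18.1 -11.8 -36.1] [  8.1  26.6 -25.9]
scene clip -25 88 [-17.5 -13.2 -24.6] [  8.   19.  -10.5]
scene clip -10 85 [-17.4 -11.   -9.5] [ 6.9 17.   4.3]
scene clip 5 86 [-27.  -10.6   5.3] [15.7 16.1 19.3]
scene clip 20 158 [-26.5 -14.7  20.2] [18.6 20.7 34.4]
scene clip 35 144 [-26.4 -17.1  35.5] [16.9 22.  43.6]
top card edge in tool 44 [12.1 -2.5 58.7] [57.9  1.3 62.4] med [33.9 -0.6 61. ]
top clip -40 11 [ 12.1 -13.9 -39.8] [ 15.7  10.2 -26.4]
top clip 5 29 [  5.2 -16.9  10.4] [22.6 14.3 19.6]
top clip 20 43 [  2.9 -19.4  20.4] [23.9 17.6 29.4]
```

View pics/g3.png

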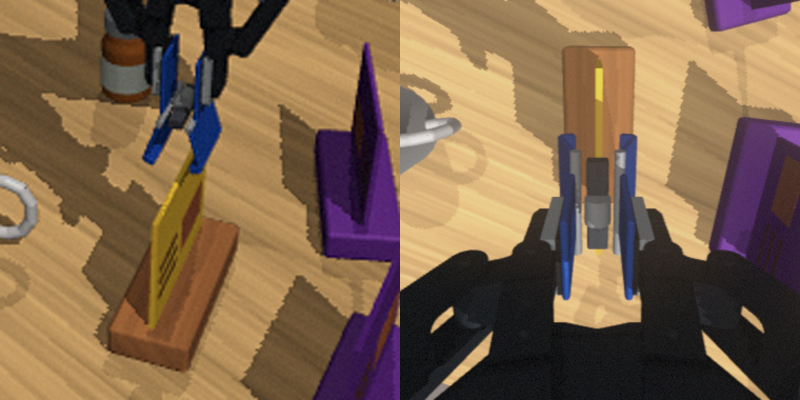

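The clip is centred over the edge to within 1 mm, tips about 20 mm above it and still wide open. Now I lower it slowly.

{"method": "servo_tool", "body": {"rotation": [[0, 0, 0], [0, 0, 0], [0, 0, 0], [0, 0, 0], [0, 0, 0], [0, 0, 0], [0, 0, 0], [0, 0, 0]], "slide": [[0.003, 0.006, 0], [0.003, 0.006, -0.04], [0.003, 0.006, -0.08], [0.003, 0.006, -0.12], [0.003, 0.006, -0.16], [0.003, 0.006, -0.19], [0.003, 0.006, -0.205], [0.003, 0.006, -0.205]], "grip": [-0.43, -0.43, -0.43, -0.43, -0.43, -0.43, -0.43, -0.43]}}

```text
clock: 8.8
position: [589.8, 191.2, 144.1]
ee_rot: [-0.219, 0.976, -0.0, -0.0]
contact_force: [0.4, 0.3, -1.1]
gripper_width: 25.0
grasp_force: 32.0
```

{"method": "servo_tool", "body": {"rotation": [[0, 0, 0], [0, 0, 0], [0, 0, 0]], "slide": [[0, 0, 0], [0, 0, 0], [0, 0, 0]], "grip": [-0.43, -0.43, -0.43]}}

```text
clock: 9.18
position: [589.9, 191.3, 144.5]
ee_rot: [-0.219, 0.976, 0.0, 0.0]
contact_force: [-0.1, -0.3, 0.3]
gripper_width: 25.2
grasp_force: 32.0
```

```bash
python3 look.py g4
```

```text
9.175 [589.88318662 191.26398376 144.53818427] [-0.08829406 -0.31331674  0.3354426 ] 31.956894993782043 25.193136789897814
wrist card edge in tool 908 [-54.8  -2.8  24.4] [61.1  0.9 26.8] med [34.2 -1.1 25.6]
wrist clip -40 1070 [-11.6 -12.8 -35.4] [ 17.   11.7 -30. ]
wrist clip -25 80 [ -5.6 -10.3 -23.6] [  8.9 -10.1 -10.3]
wrist clip -10 26 [ -4.8 -10.3  -9.7] [17.1 12.5 -4.6]
wrist clip 5 30 [14.4 12.7 14.5] [23.7 14.  19.8]
wrist clip 20 183 [-1.8 14.2 20.4] [22.4 18.6 34.2]
wrist clip 35 25 [  1.  -16.9  35.6] [27.1 19.2 42.2]
scene card edge in tool 75 [-59.8  -0.9  24.4] [ 0.6  3.1 28.6] med [-35.2   1.5  26.4]
scene clip -40 81 [-16.3 -12.7 -35.7] [ 10.1  14.5 -25.7]
scene clip -25 79 [-16.7 -18.2 -24.4] [  7.4  14.3 -11.2]
scene clip -10 81 [-17.3 -21.2  -9.9] [ 8.9 20.6  4.3]
scene clip 5 77 [-24.6 -10.2   5.4] [11.1 15.9 19.8]
scene clip 20 141 [-25.  -13.4  20.8] [19.3 20.6 34.2]
scene clip 35 147 [-25.6 -16.2  35.7] [16.9 21.9 45. ]
top card edge in tool 33 [22.4 -4.  18.6] [59.9 -0.4 22.6] med [40.7 -2.2 21.5]
top clip -40 10 [ 12.3 -14.1 -39.1] [ 16.6  10.1 -27.9]
top clip 5 22 [  8.2 -17.1  11.8] [24.5 14.4 19.8]
top clip 20 37 [  5.2 -19.3  21.2] [25.7 17.4 33.2]
```

View pics/g4.png

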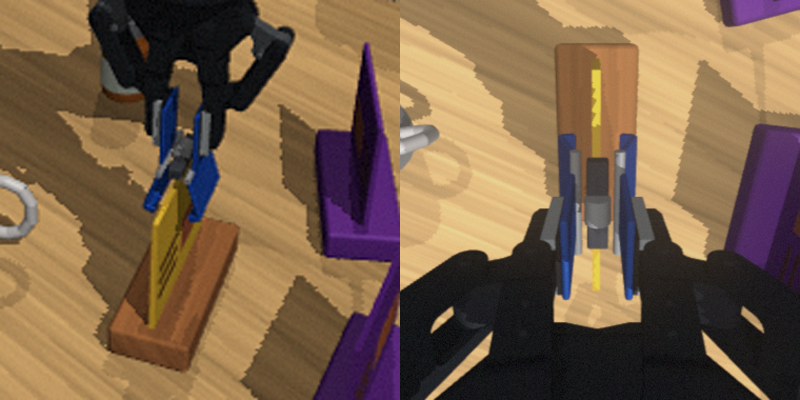

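The jaws straddle the edge centred, tips about 19 mm down and no contact. I go 3 mm deeper, settle, then hand in.

{"method": "servo_tool", "body": {"rotation": [[0, 0, 0], [0, 0, 0], [0, 0, 0], [0, 0, 0], [0, 0, 0], [0, 0, 0]], "slide": [[0, 0, -0.008], [0, 0, -0.015], [0, 0, -0.015], [0, 0, -0.015], [0, 0, -0.015], [0, 0, -0.015]], "grip": [-0.43, -0.43, -0.43, -0.43, -0.43, -0.43]}}

```text
clock: 10.07
position: [589.8, 191.2, 141.4]
ee_rot: [-0.219, 0.976, 0.0, 0.0]
contact_force: [-0.1, 0.1, -2.0]
gripper_width: 25.1
grasp_force: 32.0
```

```bash
python3 - <<'E'
from bench import *
s=read_state(); print(s["position"],s["contact_force"],s["grasp_force"],s["gripper_width"])
if abs(s["contact_force"]).max()<3 and s["grasp_force"]>20: print(job_done())
E
```

```text
[589.82606875 191.23336622 141.35969023] [-0.14789245  0.11475674 -2.00521277] 31.95744037628174 25.097512597647395
the job is handed in; nothing more can be done
None
```

The job was handed in at about 10 s: the blue clip is held squeezed wide open over the middle of the yellow card's top edge, jaws about 22 mm down on each side by my measurements, with no sign of contact with the card; no verdict came back.

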